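Check a spare reel spool and show its underside to the bench camera

ROBOT

A 6-joint arm with a two-finger parallel gripper is mounted at the origin on the work surface. World frame = base frame: x ahead of the robot, y to its left, z up, the work surface at z = 0. Lengths are in m, angles in degrees, forces in N, time in s.
With the tool pointing down it reaches from about 0.35 to 0.875 m from the base axis. Payload 4.2 kg.
Tool frame: the origin (TCP) lies between the finger pads; the fingertips stand 17 mm ahead of it and the grasp point (between the pads) lies 2 mm behind it; z points along the fingers, y is the line along which they close (so a half turn about z gives the same grasp; the last joint's range is limited). The gripper opens to 87 mm and grips with 3 to 60 N. Pads are 19 mm wide; open, the fingers measure 117 mm over their backs; the gripper's body (75 mm by 190 mm) begins 51 mm behind the grasp point.
Start: joints at [81.28, 22.042, 0.453, 0, -68.411, -14.817], TCP at [0.25, 0.573, 0.24] pointing down, gripper open.
Joint ranges: [-179.83, 179.83], [-69.29, 118.12], [-61.27, 80.66], [-181.25, 117.63], [-171.15, -9.14], [-177.46, 177.46]. Speed limits (degrees/s): [159.86, 159.86, 180, 180, 180, 180].

INTERFACE

Orientations are given as a 3x3 rotation matrix whose columns are the frame's x, y, z axes.
In Python, from station import r gives the robot as it stands.
- The arm moves only by the tool servo_tool, never from a script. Its argument "targets" is a list of rows, each a list of 5 numbers: the shift along the world's x, y, z in units of 30 mm (1.0 is 30 mm), then the turn about the world's z in rad, then the finger opening in mm, from 0 to 87. In form: [[x, y, z, turn, gripper], ...]. A call has exactly 5 rows; each row is the pose to reach, as a shift and turn from the pose commanded when the call began; what a row does not reach only later rows make up. A row lasts 1/12 s, in which the tool goes at most 41.7 mm and 7.16 degrees, less where a joint would pass 70% of its speed; a pose out of reach is approached as far as the arm can. A call with a gripper value outside its range is refused whole. The fingers move at their own pace and stop on an object; the grip force is fixed at half the most. Time passes only in rows, so rows that repeat a pose let the fingers close, or fill a call up. It gives the time, the measured TCP pose, the force, the opening and the grip force at its end, in the units of the state.
- r.sense(): the state, without advancing time (a new reading comes with each control period).
- r.capture(name): name is "scene" or "top" or "wrist"; returns a dict with "pixels" (480x640x3 uint8, red, green, blue), "fx", "fy", "cx", "cy" (pixels), "world_from_camera" (4x4, takes a point from camera to world coordinates). Camera axes: x right, y down, z forward; pixel columns grow to the right and rows downward; lengths in m; the calibration is good to about 2 mm. A picture is of the moment at which its call begins. There is no depth.
- r.finish_job(): hands the job in; it is judged then, once.
The state is a dict: "time_s": time; "joints": joint angles; "joint_velocities": joint speeds; "effort": joint torques, N m; "tcp_pos": TCP position; "ee_rot": TCP orientation; "wrist_force": force on the tool from outside, world axes, zero at the start; "moment": the same for the moment, N m; "gripper_width": opening from 0.0 (shut) to 1.0 (fully open); "gripper_force": force on a finger pad.
Only numpy, scipy, OpenCV 4.12 (cv2) and the standard library are available. Lean on these libraries where they do the work, as an engineer would, in place of code of your own. Each camera call takes 0.05 s, during which the arm holds its last target. There are 200 camera calls.

TASK

Inspect the blue spare spool: with the spool left sitting in its seat, turn the wooden holder's wheel at least one full turn clockwise (seen from above), so that the rim is seen all round. Then lift the spool off and hold it up to the inspection camera, its underside centred midway between the two orange focus balls and squarely facing the lens. Finish while still gripping it there, steady and clear of the camera, and leave the other things on the bench where they lie.

Things in the scene. Friction and masses are not known exactly. Their poses are not given: they have to be found in the camera images.
- holder: Wooden spool holder, fixed to the bench: 130 x 130 mm base, a round wheel of 176 mm diameter turning on top about the vertical axis through this origin. Origin: centre of the underside, on the bench. The wheel's top face is 54 mm above it.
- wheel (a joint): Turning angle of the wheel in rad: 0 at the start, grows clockwise seen from above, one turn is 6.283; no stops, light friction (about 0.5 N at the knob), stays where it is left. The spool rides round with it.
- wheel_seat (a point): Centre of the wheel's top face, on its axis, 54 mm above the bench. A black ring round it (inside diameter 42, outside 48, 5 mm high) is the seat in which the spool's foot stands loosely.
- crank_knob (a point): Centre of the upright red crank knob on the wheel, 70 mm from the wheel's axis, in any direction at the start: a round sleeve 18 mm in diameter, 36 mm tall, spinning freely on its pin, so a hand gripping it need not turn with the wheel. The point is 22 mm above the wheel's top face, 18 mm below the knob's top. 36 mm are free between knob and spool flanges.
- spool: Empty spare reel spool, loose, 0.09 to 0.15 kg, 40 mm high: two blue flanges of 50 mm diameter (7 to 12 and 34 to 40 mm above the origin), aluminium barrel of 34 mm between them, foot of 38 mm diameter below. Origin: centre of the underside; z: its axis, out of its top. Starts upright in the wheel's seat, origin 54 mm above the bench. Can be gripped over both flanges from above.
- camera_head: Black inspection camera on a fixed steel stand, looking up and roughly towards the robot, 35 degrees off the vertical. Origin: centre of the lens front, 120 mm above the bench; z points out of the lens along the line of sight; y is level. Housing 60 mm wide, 75 mm deep. Two 5 mm steel prongs run forward at y = +75 and -75 mm, each ending in an orange 12 mm ball at z = 130 mm.
- focus (a point): The focus point, midway between the two orange balls, 130 mm out from the lens along its line of sight (about 226 mm above the bench). The spool's origin (underside centre) belongs here, with the spool's z along the camera's z (away from the lens).
- pliers: Pliers with aluminium jaws and blue grips lying flat near the middle of the bench, 160 mm long along x, 58 mm wide, 12 mm high. Leave alone. Origin: under the pivot.
- reel: Stainless fishing reel, about 80 x 100 x 90 mm, on the right. Leave alone. Origin: centre of the underside.
- jar: Amber jar with yellow cap, 60 mm diameter, 75 mm high, on the left. Leave alone. Origin: centre of the underside.
- screwdriver: Screwdriver lying on the left. Leave alone. Origin: under its middle.
There are look-alikes about, which are no part of the job. Of the things like the spool, leave any that is purple or red; of the rest the larger one is meant.

How it is judged (in metres and radians):
On the way, in this order (a step that is already met when the one before it is completed fails the run):
1. the wheel is turned a full turn clockwise with the spool in its seat (value of joint wheel above 6 rad and distance between spool and wheel_seat below 0.012 m), for 0.2 s.
2. the spool is lifted clear of the wheel in the gripper (height (world z) of spool above 0.09 m and contact force between spool and the fingers above 2 N), for 0.2 s.
At the end, for the whole second after the job is handed in: The spool's underside centre is within 25 mm of the focus point, its axis within 12 degrees of the line of sight, top away from the lens; it is held by the fingers, still (under 20 mm/s) and not touching the camera; the wheel has not been turned back (still at 5.9 rad or more) (distance between spool and focus below 0.025 m and angle between the z axis of spool and the z axis of camera_head, either way round below 0.21 rad and angle between spool's own z axis and vertical below 1.1 rad and contact force between spool and the fingers above 2 N and contact force between spool and camera_head below 0.2 N and linear speed of spool below 0.02 m/s and value of joint wheel above 5.9 rad); the arm keeps its last pose, push and grip.
It fails at once if one of the other loose things was pushed more than 30 mm (distance of any of pliers, reel, jar, screwdriver from where it was at the start of the episode above 0.03 m).
It fails at once if the spool was dropped to the bench (height (world z) of spool below 0.035 m).
It also fails if it takes over 67 s, if anything falls off the work surface, if the arm or the gripper's body presses on something with over 40 N, if the wrist force passes 120 N, or if a joint passes its speed limit or range.

## Working session

There is one attempt and no reset: what is moved stays moved. The work goes in short steps, Python scripts to look and compute and a tool call to move; the robot and the scene stay as the last step left them, time stands still between calls to the robot, and variables do not carry over. Pictures are saved under pics/ and viewed, at most 10 in all, crops included, and the job is handed in when it is done.

Besides the shell and the picture viewer there is one more tool, called after "Emit:" as name(argument=value, ...) on one line, values as JSON. servo_tool: Moves the arm, as the interface text tells. Its arguments: {"type":"object","properties":{"targets":{"type":"array","items":{"type":"array","items":{"type":"number"}}}},"required":["targets"]}

```bash
ls -la; mkdir -p pics; python3 - <<'E'
from station import r
import cv2,json,numpy as np
s=r.sense();print({k:np.round(v,3).tolist() for k,v in s.items()})
for n in("scene","top","wrist"):
    c=r.capture(n);cv2.imwrite(f"pics/{n}0.png",c["pixels"][:,:,::-1]);np.savez(f"pics/{n}0.npz",**c)
    print(n,c["fx"],c["cx"],c["cy"],np.round(c["world_from_camera"],3).tolist())
E
```

```text
total 12
drwxr-xr-x  3 agent agent 4096 Nov 29 19:25 .
drwxr-xr-x 23 root  root  4096 Nov 29 19:25 ..
drwxr-xr-x  2 agent agent 4096 Nov 29 19:25 pics
{'time_s': 0.0, 'joints': [81.281, 22.091, 0.381, -0.031, -68.412, -14.819], 'joint_velocities': [0.051, 0.032, -0.035, -0.027, -0.048, -0.012], 'effort': [-0.001, -39.067, 18.74, 4.22, 0.011, -0.0], 'tcp_pos': [0.249, 0.572, 0.238], 'ee_rot': [[0.917, -0.4, -0.001], [-0.4, -0.917, -0.002], [0.0, 0.002, -1.0]], 'wrist_force': [0.475, 0.66, -0.022], 'moment': [0.005, 0.018, -0.021], 'gripper_force': 0.0, 'gripper_width': 0.999}
scene 562.4611519174143 319.90372190458936 235.97394279776447 [[0.405, 0.568, -0.717, 1.459], [0.914, -0.245, 0.322, -0.461], [0.007, -0.785, -0.619, 1.002], [0.0, 0.0, 0.0, 1.0]]
top 488.7397511894562 320.80313489413396 239.8086732599874 [[0.03, -0.993, 0.11, 0.343], [-0.999, -0.032, -0.011, -0.003], [0.015, -0.11, -0.994, 1.392], [0.0, 0.0, 0.0, 1.0]]
wrist 362.8461351461889 327.48134215643097 238.17114136988044 [[-0.399, -0.875, -0.274, 0.323], [-0.917, 0.382, 0.116, 0.539], [0.003, 0.297, -0.955, 0.383], [0.0, 0.0, 0.0, 1.0]]
```

View pics/scene0.png

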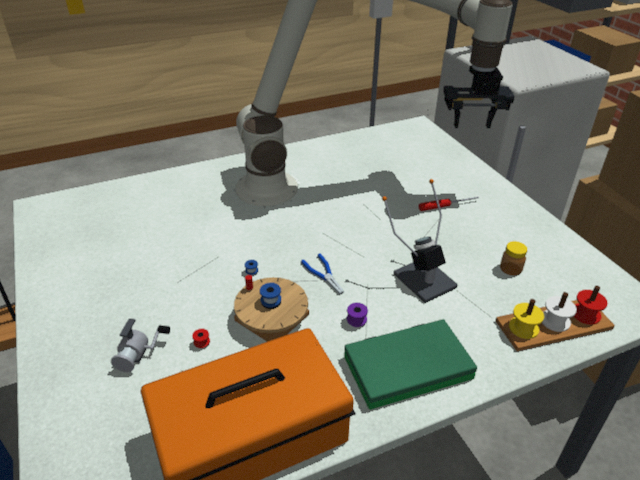

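View pics/top0.png

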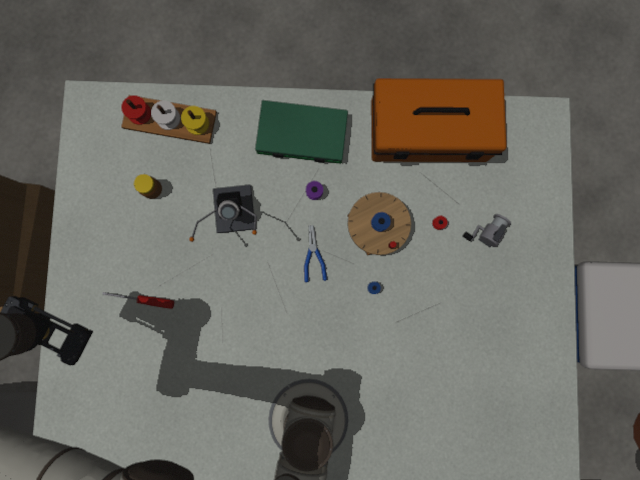

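Scene view: holder with blue spool at (270,293), red knob at (249,283), focus balls at (386,197) and (432,181). Top view: wheel at (381,224), spool at (382,222), knob at (393,245), balls at (192,238) and (254,232). The small blue and the purple/red spools are the decoys. I'll triangulate these.

```bash
cat >vis.py <<'E'
import cv2,numpy as np
HSV={"orange":[(5,150,120),(16,255,255)],"blue":[(100,120,40),(125,255,255)],"red":[(0,150,60),(4,255,255)],"wood":[(8,50,60),(25,190,255)]}
def blob(c,col,seed,rad):
    h=cv2.cvtColor(c["pixels"],cv2.COLOR_RGB2HSV);m=cv2.inRange(h,*[np.array(v) for v in HSV[col]])
    if col=="red": m|=cv2.inRange(h,np.array((174,150,60)),np.array((179,255,255)))
    k=np.zeros_like(m);cv2.circle(k,seed,rad,255,-1);m&=k
    n,l,s,ce=cv2.connectedComponentsWithStats(m)
    i=1+np.argmax(s[1:,4]);return (l==i),s[i],ce[i]
def ray(c,p):
    T=c["world_from_camera"];d=T[:3,:3]@[(p[0]-c["cx"])/c["fx"],(p[1]-c["cy"])/c["fy"],1.];return T[:3,3],d/np.linalg.norm(d)
def plane(c,p,z):
    o,d=ray(c,p);return o+d*(z-o[2])/d[2]
def tri(*cp):
    A=0;b=0;R=[ray(c,p) for c,p in cp]
    for o,d in R: M=np.eye(3)-np.outer(d,d);A=A+M;b=b+M@o
    x=np.linalg.solve(A,b);return x,max(np.linalg.norm(np.cross(x-o,d)) for o,d in R)
E
python3 - <<'E'
from vis import *
np.set_printoptions(precision=4,suppress=True)
S=dict(np.load("pics/scene0.npz"));T=dict(np.load("pics/top0.npz"))
B=[]
for a,b in[((386,197),(254,232)),((432,181),(192,238)),((386,197),(192,238)),((432,181),(254,232))]:
    _,s1,p=blob(S,"orange",a,8);_,s2,q=blob(T,"orange",b,8);x,e=tri((S,p),(T,q));print("ball",p,s1[4],q,s2[4],x,e)
_,s1,p=blob(S,"red",(249,283),14);_,s2,q=blob(T,"red",(393,245),9);print("knob",s1,p,s2,q,tri((S,p),(T,q)))
_,s1,p=blob(S,"blue",(270,295),18);_,s2,q=blob(T,"blue",(382,222),14);print("spool",s1,p,s2,q,tri((S,p),(T,q)),plane(T,q,.094))
m,s,q=blob(T,"wood",(381,224),45)
cn=max(cv2.findContours(m.astype(np.uint8),0,1)[0],key=cv2.contourArea);(qx,qy),ax,an=cv2.fitEllipse(cv2.convexHull(cn));print("wheel",qx,qy,ax,plane(T,(qx,qy),.05))
m,s,q=blob(S,"wood",(272,303),45)
cn=max(cv2.findContours(m.astype(np.uint8),0,1)[0],key=cv2.contourArea);(px,py),ax,an=cv2.fitEllipse(cv2.convexHull(cn));print(px,py,ax,tri((S,(px,py)),(T,(qx,qy))))
E
```

```text
ball [384.3333 197.5556] 9 [253.4 231.8] 5 [0.4865 0.1462 0.2275] 0.0006455375023802888
ball [431.2 180.4] 5 [190.4 238.8] 5 [0.4647 0.2953 0.2267] 0.00013756474795275617
ball [384.3333 197.5556] 9 [190.4 238.8] 5 [0.4445 0.2432 0.1932] 0.0626258873679599
ball [431.2 180.4] 5 [253.4 231.8] 5 [0.5108 0.1894 0.2757] 0.05763923484468133
knob [245 275   8  15  84] [248.6071 281.7262] [389 242   7   6  34] [392.1471 244.4706] (array([ 0.4826, -0.2107,  0.0769]), np.float64(0.00112861999712266))
spool [260 283  21  25 322] [270.1366 293.9255] [372 213  18  18 233] [380.4421 221.5751] (array([ 0.544 , -0.1778,  0.0782]), np.float64(0.0010135405079083068)) [ 0.5413 -0.1767  0.094 ]
wheel 379.030029296875 223.3462371826172 (62.977622985839844, 63.54990005493164) [ 0.5429 -0.1787  0.05  ]
270.0055847167969 311.20147705078125 (68.51751708984375, 77.87934875488281) (array([ 0.5469, -0.1814,  0.0247]), np.float64(0.0006103033523781104))
```

Emit:
servo_tool(targets=[[1.2, -5, 2, 0.28, 60], [1.2, -5, 2, 0.56, 60], [1.2, -5, 2, 0.56, 60], [1.2, -5, 2, 0.56, 60], [1.2, -5, 2, 0.56, 60]])

```text
time_s: 0.57
tcp_pos: [0.2868, 0.4187, 0.3034]
ee_rot: [[0.989, 0.151, 0.002], [0.151, -0.989, 0.004], [0.003, -0.004, -1.0]]
wrist_force: [-0.5, -0.6, -0.1]
gripper_width: 0.729
gripper_force: 0.0
```

```bash
python3 -c "
from station import r
print(r.sense()['joints'])
from vis import *
T=dict(np.load('pics/top0.npz'));print(plane(T,(228,209),.12))"
```

```text
[ 7.39868701e+01  7.94931796e+00 -9.62221450e+00  6.58699673e-02
 -7.21738366e+01  2.46873602e+01]
[0.55763464 0.22873213 0.12      ]
```

Emit:
servo_tool(targets=[[0.36, -1.3, 0, 0, 45], [0.7, -2.6, 0, 0, 45], [1.05, -3.9, 0, 0, 45], [1.4, -5.2, 0, 0, 45], [1.75, -6.5, 0, 0, 45]])

```text
time_s: 0.98
tcp_pos: [0.3378, 0.226, 0.2995]
ee_rot: [[0.989, 0.15, -0.0], [0.15, -0.989, 0.0], [-0.0, -0.0, -1.0]]
wrist_force: [1.1, 0.1, -0.2]
gripper_width: 0.526
gripper_force: 0.0
```

Emit:
servo_tool(targets=[[0.36, -1.3, 0, 0, 45], [0.7, -2.6, 0, 0, 45], [1.05, -3.9, 0, 0, 45], [1.4, -5.2, 0, 0, 45], [1.75, -6.5, 0, 0, 45]])

```text
time_s: 1.4
tcp_pos: [0.3902, 0.031, 0.2998]
ee_rot: [[0.989, 0.149, 0.001], [0.149, -0.989, 0.001], [0.001, -0.0, -1.0]]
wrist_force: [1.1, 0.2, 0.1]
gripper_width: 0.518
gripper_force: 0.0
```

Emit:
servo_tool(targets=[[0.36, -1.3, -0.3, 0, 45], [0.7, -2.6, -0.6, 0, 45], [1.05, -3.9, -1, 0, 45], [1.4, -5.2, -1.3, 0, 45], [1.75, -6.5, -1.3, 0, 45]])

```text
time_s: 1.82
tcp_pos: [0.4417, -0.1639, 0.2585]
ee_rot: [[0.989, 0.148, -0.004], [0.148, -0.989, 0.001], [-0.004, -0.002, -1.0]]
wrist_force: [0.6, 0.4, -0.4]
gripper_width: 0.515
gripper_force: 0.0
```

```bash
python3 - <<'E'
from station import r
import cv2,numpy as np
c=r.capture("wrist");cv2.imwrite("pics/w1.png",c["pixels"][:,:,::-1]);np.savez("pics/w1.npz",**c)
s=r.sense();print(s["tcp_pos"],s["joints"])
E
```

```text
[ 0.44382975 -0.16925166  0.25903221] [ -1.12745395   6.44092415 -17.89541168   0.14893461 -65.81943083
  99.27354882]
```

View pics/w1.png

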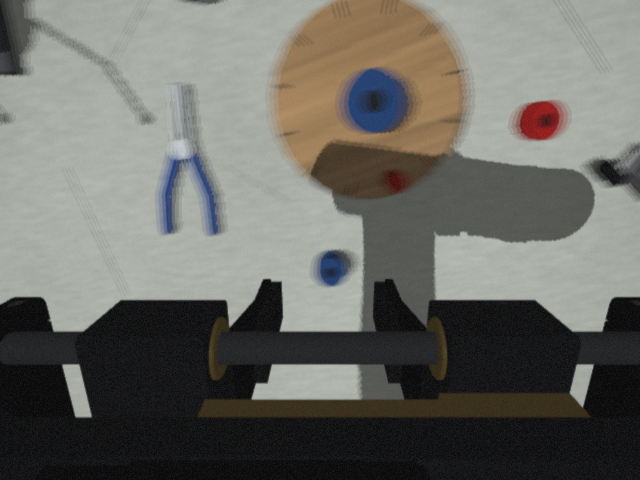

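The wrist view was motion-blurred: wheel at (370,95), spool at (377,100), knob in the arm's shadow at (396,181). I'll measure again now that the arm is still.

```bash
python3 - <<'E'
from station import r
from vis import *
np.set_printoptions(precision=4,suppress=True)
HSV["red"]=[(0,130,30),(6,255,255)]
c=r.capture("wrist");c=r.capture("wrist");s=r.sense();print(s["tcp_pos"])
cv2.imwrite("pics/w2.png",c["pixels"][:,:,::-1]);np.savez("pics/w2.npz",**c)
S=dict(np.load("pics/scene0.npz"));T=dict(np.load("pics/top0.npz"))
_,st,p=blob(c,"red",(396,181),30);_,_,q=blob(T,"red",(393,245),9);_,_,u=blob(S,"red",(249,283),14)
print("knob",st,p,tri((c,p),(T,q)),tri((c,p),(S,u)),tri((c,p),(T,q),(S,u)),plane(c,p,.094))
m,st,p=blob(c,"blue",(377,100),50);_,_,q=blob(T,"blue",(382,222),14);_,_,u=blob(S,"blue",(270,295),18)
print("spool",st,p,tri((c,p),(T,q)),tri((c,p),(T,q),(S,u)),plane(c,p,.09))
E
```

```text
[ 0.4428 -0.1645  0.2595]
knob [372 171  24  24 410] [383.6805 182.6049] (array([ 0.4814, -0.2115,  0.0853]), np.float64(0.00020552469745183872)) (array([ 0.4811, -0.2114,  0.0755]), np.float64(0.0021413087204077896)) (array([ 0.4818, -0.2118,  0.0766]), np.float64(0.0024096796919814236)) [ 0.4825 -0.2101  0.094 ]
spool [ 331   71   60   64 2625] [360.4701 102.7486] (array([ 0.545 , -0.1812,  0.0664]), np.float64(0.0009441346988057831)) (array([ 0.544 , -0.1789,  0.0785]), np.float64(0.0021250338036616794)) [ 0.543  -0.1801  0.09  ]
```

View pics/w2.png

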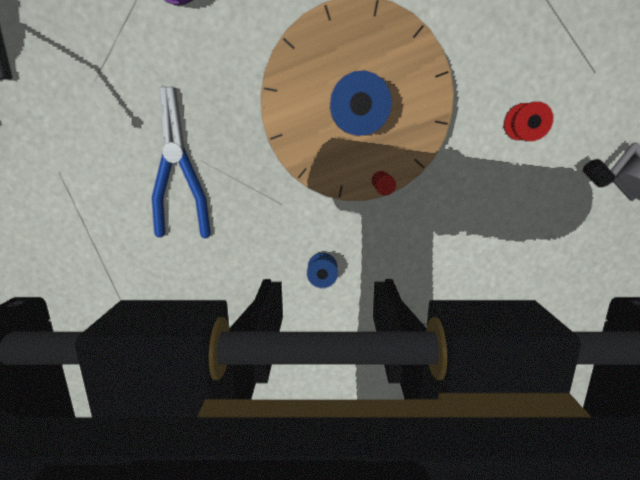

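The knob is at (0.481,-0.2115) and about 80 mm high, 69 mm from the wheel axis at (0.543,-0.179). That matches the given dimensions, so I'll go down and grip it.

Emit:
servo_tool(targets=[[0.6, -0.8, 0, 0, 45], [1.27, -1.6, 0, 0, 45], [1.27, -1.6, -1.0, 0, 45], [1.27, -1.6, -2.0, 0, 45], [1.27, -1.6, -3.0, 0, 45]])

```text
time_s: 2.38
tcp_pos: [0.4814, -0.209, 0.1699]
ee_rot: [[0.989, 0.149, 0.002], [0.149, -0.989, 0.0], [0.002, -0.0, -1.0]]
wrist_force: [0.4, -0.5, -0.4]
gripper_width: 0.519
gripper_force: 0.0
```

Emit:
servo_tool(targets=[[0, 0, -1, 0, 45], [0, 0, -2, 0, 45], [0, 0, -2.6, 0, 45], [0, 0, -3, 0, 40], [0, 0, -3, 0, 40]])

```text
time_s: 2.8
tcp_pos: [0.4792, -0.2083, 0.078]
ee_rot: [[0.989, 0.15, -0.006], [0.15, -0.989, 0.001], [-0.006, -0.002, -1.0]]
wrist_force: [-0.6, 0.1, 0.2]
gripper_width: 0.479
gripper_force: 0.0
```

Emit:
servo_tool(targets=[[0, 0, 0, 0, 10], [0, 0, 0, 0, 10], [0, 0, 0, 0, 10], [0, 0, 0, 0, 10], [0, 0, 0, 0, 10]])

```text
time_s: 3.22
tcp_pos: [0.4819, -0.2101, 0.0817]
ee_rot: [[0.989, 0.149, 0.002], [0.149, -0.989, -0.0], [0.002, 0.001, -1.0]]
wrist_force: [-0.7, 0.9, 2.2]
gripper_width: 0.194
gripper_force: 30.0
```

```bash
python3 -c "
import numpy as np
a=np.radians(207.5)-0.28*np.arange(26);P=np.c_[np.cos(a),np.sin(a)]*69.5/30
for k in range(5): print([[*np.round(P[5*k+i]-P[5*k],2).tolist(),0,0,10] for i in range(1,6)])"
```

```text
[[-0.22, 0.61, 0, 0, 10], [-0.25, 1.25, 0, 0, 10], [-0.11, 1.89, 0, 0, 10], [0.2, 2.45, 0, 0, 10], [0.65, 2.91, 0, 0, 10]]
[[0.56, 0.32, 0, 0, 10], [1.19, 0.46, 0, 0, 10], [1.84, 0.43, 0, 0, 10], [2.45, 0.22, 0, 0, 10], [2.98, -0.15, 0, 0, 10]]
[[0.41, -0.5, 0, 0, 10], [0.66, -1.1, 0, 0, 10], [0.74, -1.74, 0, 0, 10], [0.64, -2.38, 0, 0, 10], [0.36, -2.96, 0, 0, 10]]
[[-0.43, -0.49, 0, 0, 10], [-0.97, -0.84, 0, 0, 10], [-1.59, -1.02, 0, 0, 10], [-2.23, -1.03, 0, 0, 10], [-2.86, -0.86, 0, 0, 10]]
[[-0.55, 0.34, 0, 0, 10], [-0.99, 0.81, 0, 0, 10], [-1.28, 1.39, 0, 0, 10], [-1.4, 2.03, 0, 0, 10], [-1.33, 2.67, 0, 0, 10]]
```

Emit:
servo_tool(targets=[[-0.22, 0.61, 0, 0, 10], [-0.25, 1.25, 0, 0, 10], [-0.11, 1.89, 0, 0, 10], [0.2, 2.45, 0, 0, 10], [0.65, 2.91, 0, 0, 10]])

```text
time_s: 3.63
tcp_pos: [0.5035, -0.1227, 0.0818]
ee_rot: [[0.989, 0.15, 0.007], [0.15, -0.989, -0.001], [0.007, 0.003, -1.0]]
wrist_force: [8.9, -14.3, -9.9]
gripper_width: 0.198
gripper_force: 30.0
```

Emit:
servo_tool(targets=[[0.56, 0.32, 0, 0, 10], [1.19, 0.46, 0, 0, 10], [1.84, 0.43, 0, 0, 10], [2.45, 0.22, 0, 0, 10], [2.98, -0.15, 0, 0, 10]])

```text
time_s: 4.05
tcp_pos: [0.5914, -0.1271, 0.0817]
ee_rot: [[0.989, 0.15, 0.001], [0.15, -0.989, -0.001], [0.001, 0.001, -1.0]]
wrist_force: [-3.2, -1.2, 5.5]
gripper_width: 0.197
gripper_force: 30.0
```

Emit:
servo_tool(targets=[[0.41, -0.5, 0, 0, 10], [0.66, -1.1, 0, 0, 10], [0.74, -1.74, 0, 0, 10], [0.64, -2.38, 0, 0, 10], [0.36, -2.96, 0, 0, 10]])

```text
time_s: 4.47
tcp_pos: [0.6038, -0.2173, 0.0818]
ee_rot: [[0.989, 0.149, 0.006], [0.149, -0.989, -0.001], [0.006, 0.002, -1.0]]
wrist_force: [1.2, -0.1, 2.1]
gripper_width: 0.198
gripper_force: 30.0
```

Emit:
servo_tool(targets=[[-0.43, -0.49, 0, 0, 10], [-0.97, -0.84, 0, 0, 10], [-1.59, -1.02, 0, 0, 10], [-2.23, -1.03, 0, 0, 10], [-2.86, -0.86, 0, 0, 10]])

```text
time_s: 4.88
tcp_pos: [0.5155, -0.2433, 0.0817]
ee_rot: [[0.989, 0.147, 0.004], [0.147, -0.989, -0.001], [0.004, 0.002, -1.0]]
wrist_force: [3.5, 7.9, 3.8]
gripper_width: 0.195
gripper_force: 30.0
```

Emit:
servo_tool(targets=[[-0.55, 0.34, 0, 0, 10], [-0.99, 0.81, 0, 0, 10], [-1.28, 1.39, 0, 0, 10], [-1.4, 2.03, 0, 0, 10], [-1.33, 2.67, 0, 0, 10]])

```text
time_s: 5.3
tcp_pos: [0.4771, -0.1613, 0.0818]
ee_rot: [[0.989, 0.148, 0.007], [0.148, -0.989, -0.0], [0.007, 0.002, -1.0]]
wrist_force: [8.3, -2.9, -7.0]
gripper_width: 0.196
gripper_force: 30.0
```

```bash
python3 - <<'E'
from station import r
import cv2,numpy as np
c=r.capture("scene");cv2.imwrite("pics/s1.png",cv2.resize(c["pixels"][150:400,130:450,::-1],None,fx=2,fy=2));np.savez("pics/s1.npz",**c)
E
```

```text
(no output)
```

View pics/s1.png

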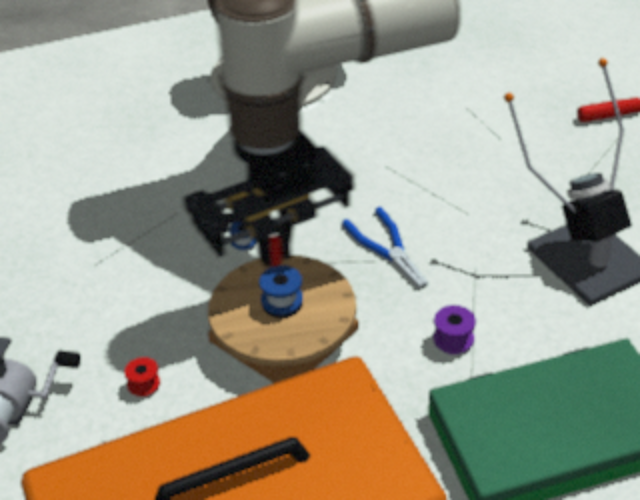

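The spool (crop ~(281,290)) is still upright in its seat, and the gripper is still on the knob after about 7 rad. I'll fit the axis from the turning path, then release.

```bash
python3 - <<'E'
from vis import *
from station import r
print(r.sense()["tcp_pos"])
P=np.array([(.4819,-.2101),(.5035,-.1227),(.5914,-.1271),(.6038,-.2173),(.5155,-.2433),(.4771,-.1613)])
s=np.linalg.lstsq(np.c_[2*P,np.ones(6)],(P**2).sum(1),rcond=None)[0];print(s[:2],np.sqrt(s[2]+s[:2]@s[:2]),np.hypot(*(P-s[:2]).T))
S=dict(np.load("pics/s1.npz"));_,_,p=blob(S,"blue",(270,295),18);print(plane(S,p,.078))
E
```

```text
[ 0.47785628 -0.15903148  0.08175447]
[ 0.54480597 -0.17945833] 0.07011522914850522 [0.06997194 0.07019752 0.07008851 0.07008771 0.0702467  0.07009867]
[ 0.54443841 -0.17653423  0.078     ]
```

Emit:
servo_tool(targets=[[0, 0, 0, 0, 10], [0, 0, 0, 0, 40], [0, 0, 0, 0, 40], [0, 0, 0, 0, 40], [0, 0, 0, 0, 40]])

```text
time_s: 5.77
tcp_pos: [0.4743, -0.1622, 0.0803]
ee_rot: [[0.989, 0.147, -0.002], [0.147, -0.989, 0.0], [-0.001, -0.0, -1.0]]
wrist_force: [0.9, -0.4, 0.2]
gripper_width: 0.407
gripper_force: 0.0
```

Emit:
servo_tool(targets=[[0, 0, 0.6, 0, 40], [0, 0, 1.4, 0, 40], [0, 0, 2, 0, 50], [0, 0, 2, 0, 70], [0, 0, 2, 0, 70]])

```text
time_s: 6.18
tcp_pos: [0.4752, -0.162, 0.1412]
ee_rot: [[0.989, 0.148, 0.002], [0.148, -0.989, 0.0], [0.002, 0.0, -1.0]]
wrist_force: [0.1, -0.5, -0.3]
gripper_width: 0.609
gripper_force: 0.0
```

```bash
python3 - <<'E'
from vis import *
from station import r
np.set_printoptions(precision=4,suppress=True)
c=r.capture("wrist");c=r.capture("wrist");s=r.sense();print(s["tcp_pos"])
cv2.imwrite("pics/w3.png",c["pixels"][:,:,::-1])
h=cv2.cvtColor(c["pixels"],cv2.COLOR_RGB2HSV);m=cv2.inRange(h,np.array((100,120,30)),np.array((125,255,255)))
n,l,st,ce=cv2.connectedComponentsWithStats(m)
for i in range(1,n):
    if st[i,4]>200: print(st[i],ce[i],plane(c,ce[i],.094))
E
```

```text
[ 0.4741 -0.1619  0.1397]
[ 333  108   96   95 6219] [380.6813 154.0611] [ 0.5436 -0.1798  0.094 ]
[ 126  199   45  102 1489] [149.4312 252.3049] [ 0.4721 -0.0626  0.094 ]
[  91  209   26   97 1401] [102.1035 257.5746] [ 0.465  -0.0365  0.094 ]
[300 364  41  18 460] [319.5826 372.2978] [ 0.4077 -0.1675  0.094 ]
```

Emit:
servo_tool(targets=[[0.8, -0.2, 0, 0, 70], [1.6, -0.4, 0, 0, 70], [2.34, -0.58, 0, 0, 70], [2.34, -0.58, 0, 0, 70], [2.34, -0.58, -0.3, 0, 70]])

```text
time_s: 6.7
tcp_pos: [0.5463, -0.1795, 0.131]
ee_rot: [[0.989, 0.148, 0.0], [0.148, -0.989, -0.0], [0.0, 0.0, -1.0]]
wrist_force: [-0.1, -0.4, 0.4]
gripper_width: 0.804
gripper_force: 0.0
```

Emit:
servo_tool(targets=[[0, 0, -0.4, 0, 70], [0, 0, -0.8, 0, 70], [0, 0, -1.08, 0, 70], [0, 0, -1.08, 0, 70], [0, 0, -1.08, 0, 40]])

```text
time_s: 7.12
tcp_pos: [0.5443, -0.179, 0.0982]
ee_rot: [[0.989, 0.149, -0.003], [0.149, -0.989, 0.0], [-0.002, -0.0, -1.0]]
wrist_force: [-0.2, 0.3, -0.5]
gripper_width: 0.777
gripper_force: 0.0
```

Emit:
servo_tool(targets=[[0, 0, 0, 0, 40], [0, 0, 0, 0, 40], [0, 0, 0, 0, 40], [0, 0, 0, 0, 40], [0, 0, 0, 0, 40]])

```text
time_s: 7.53
tcp_pos: [0.5457, -0.1792, 0.0999]
ee_rot: [[0.989, 0.149, 0.001], [0.149, -0.989, -0.0], [0.001, 0.0, -1.0]]
wrist_force: [-0.0, 0.1, 2.4]
gripper_width: 0.561
gripper_force: 30.0
```

The spool is gripped by its top flange only. The tool can't tilt, so I'll tip the spool 35° in the fingers: pull the top towards the camera's line-of-sight direction while the seat ring holds the foot.

Emit:
servo_tool(targets=[[-0.13, -0.02, 0.05, 0, 40], [-0.26, -0.04, 0.09, 0, 40], [-0.36, -0.055, 0.12, 0, 40], [-0.46, -0.07, 0.15, 0, 40], [-0.46, -0.07, 0.15, 0, 40]])

```text
time_s: 7.95
tcp_pos: [0.532, -0.1813, 0.1044]
ee_rot: [[0.989, 0.149, 0.002], [0.149, -0.989, -0.0], [0.002, 0.001, -1.0]]
wrist_force: [4.2, 1.0, -0.2]
gripper_width: 0.558
gripper_force: 30.0
```

Emit:
servo_tool(targets=[[-0.1, -0.015, 0.02, 0, 40], [-0.2, -0.03, 0.03, 0, 40], [-0.3, -0.045, 0.04, 0, 40], [-0.33, -0.05, 0.04, 0, 40], [-0.33, -0.05, 0.04, 0, 40]])

```text
time_s: 8.37
tcp_pos: [0.5215, -0.1829, 0.1051]
ee_rot: [[0.989, 0.149, 0.0], [0.149, -0.989, -0.0], [0.0, 0.0, -1.0]]
wrist_force: [3.8, -0.1, 0.7]
gripper_width: 0.56
gripper_force: 30.0
```

```bash
python3 - <<'E'
from vis import *
from station import r
c=r.capture("scene");w=r.capture("wrist")
a=cv2.resize(c["pixels"][220:340,200:340,::-1],(560,480));b=w["pixels"][60:300,240:540,::-1]
cv2.imwrite("pics/t1.png",np.hstack([a,np.vstack([b,b*0])])[:, :800])
E
```

```text
(no output)
```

View pics/t1.png

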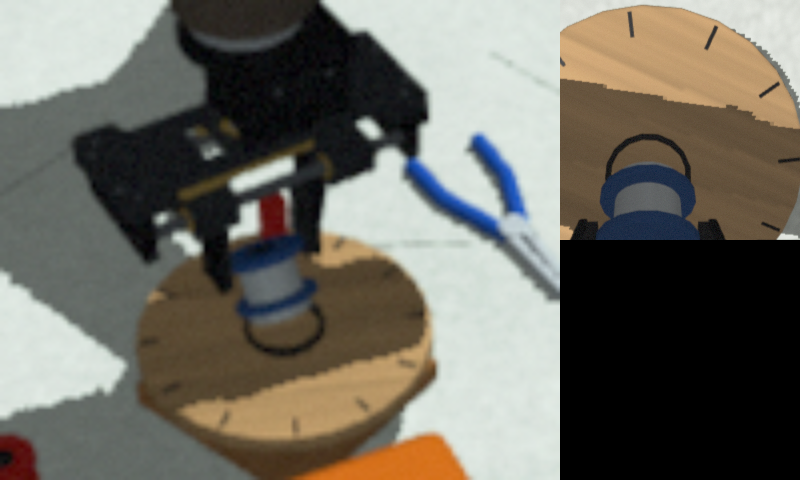

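The spool is tipped about 30° towards the robot, with its foot edge caught in the ring at crop (285,335). Next: lift it, then measure the tilt.

Emit:
servo_tool(targets=[[0, 0, 0.3, 0, 40], [0, 0, 1, 0, 40], [0, 0, 2, 0, 40], [0, 0, 2.8, 0, 40], [0, 0, 3.2, 0, 40]])

```text
time_s: 8.88
tcp_pos: [0.5203, -0.1829, 0.2033]
ee_rot: [[0.989, 0.149, -0.002], [0.149, -0.989, -0.0], [-0.002, -0.0, -1.0]]
wrist_force: [0.9, 0.9, -0.3]
gripper_width: 0.559
gripper_force: 30.0
```

Emit:
servo_tool(targets=[[0, 0, 0.8, 0, 40], [0, 0, 1.7, 0, 40], [0, 0, 2.7, 0, 40], [0, 0, 3.7, 0, 40], [0, 0, 4.6, 0, 40]])

```text
time_s: 9.3
tcp_pos: [0.519, -0.1826, 0.3396]
ee_rot: [[0.989, 0.148, -0.006], [0.148, -0.989, 0.001], [-0.006, -0.002, -1.0]]
wrist_force: [-0.5, -0.5, -0.9]
gripper_width: 0.56
gripper_force: 30.0
```

Emit:
servo_tool(targets=[[-0.1, 0.6, 0.3, 0, 40], [-0.2, 1.5, 0.6, 0, 40], [-0.35, 2.5, 0.7, 0, 40], [-0.5, 3.4, 0.7, 0, 40], [-0.7, 4.4, 0.7, 0, 40]])

```text
time_s: 9.72
tcp_pos: [0.4979, -0.0502, 0.3588]
ee_rot: [[0.989, 0.147, -0.007], [0.147, -0.989, -0.001], [-0.007, -0.0, -1.0]]
wrist_force: [0.5, 0.4, -2.5]
gripper_width: 0.559
gripper_force: 30.0
```

Emit:
servo_tool(targets=[[-0.15, 0.9, 0, 0, 40], [-0.3, 1.8, 0, 0, 40], [-0.45, 2.7, 0, 0, 40], [-0.6, 3.6, 0, 0, 40], [-0.75, 4.5, 0, 0, 40]])

```text
time_s: 10.13
tcp_pos: [0.4753, 0.0843, 0.3586]
ee_rot: [[0.989, 0.148, -0.007], [0.148, -0.989, -0.003], [-0.007, 0.002, -1.0]]
wrist_force: [0.3, 0.1, 0.4]
gripper_width: 0.556
gripper_force: 30.0
```

Emit:
servo_tool(targets=[[-0.15, 0.9, 0, 0, 40], [-0.3, 1.8, 0, 0, 40], [-0.45, 2.7, 0, 0, 40], [-0.6, 3.6, 0, 0, 40], [-0.75, 4.4, 0, 0, 40]])

```text
time_s: 10.55
tcp_pos: [0.4532, 0.2161, 0.3585]
ee_rot: [[0.989, 0.149, -0.006], [0.149, -0.989, -0.004], [-0.007, 0.003, -1.0]]
wrist_force: [-0.2, 0.1, -1.4]
gripper_width: 0.559
gripper_force: 30.0
```

```bash
python3 - <<'E'
from vis import *
from station import r
r.capture("wrist")
s=r.sense();print(s["tcp_pos"],s["gripper_width"],s["gripper_force"],s["time_s"])
I={n:r.capture(n) for n in("scene","top","wrist")}
for n,c in I.items(): np.savez(f"pics/f1{n}.npz",**c)
# predicted pixel of spool in scene/top
def px(c,X):
    v=np.linalg.inv(c["world_from_camera"])@[*X,1];return c["fx"]*v[0]/v[2]+c["cx"],c["fy"]*v[1]/v[2]+c["cy"]
t=s["tcp_pos"];P={n:px(c,t-[0,0,.02]) for n,c in I.items()};print(P)
def crop(n,w,h,W,H):
    x,y=map(int,P[n]);x0=max(0,min(640-w,x-w//2));y0=max(0,min(480-h,y-h//2));print(n,x0,y0);return cv2.resize(I[n]["pixels"][y0:y0+h,x0:x0+w,::-1],(W,H))
cv2.imwrite("pics/f1.png",np.hstack([crop("scene",100,120,400,480),crop("wrist",400,480,400,480)]))
E
```

```text
[0.45321108 0.21920085 0.35807385] 0.5596510255387849 30.000666081905365 10.6
{'scene': (np.float64(407.58859713535844), np.float64(145.50617451186366)), 'top': (np.float64(212.40754687462697), np.float64(239.40259070574675)), 'wrist': (np.float64(319.81812240876513), np.float64(292.95763042637327))}
scene 357 85
wrist 119 0
```

View pics/f1.png

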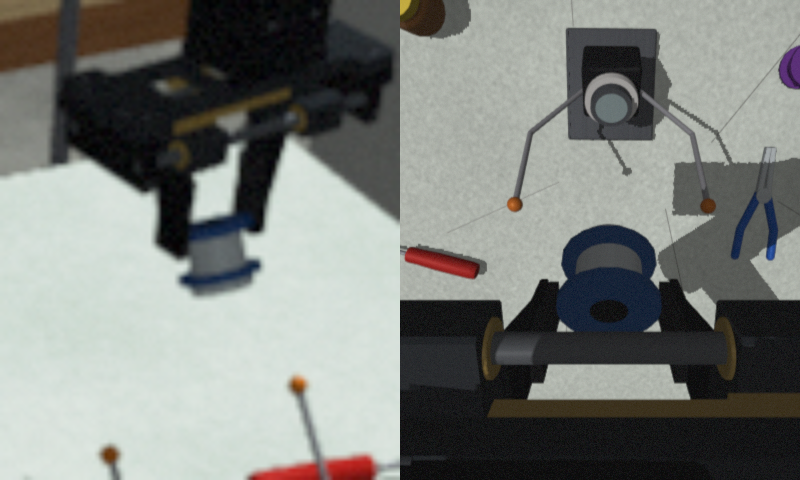

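Left (scene): tilted spool hanging above the two balls. Right (wrist): lower flange's widest points near crop row 262, top flange's near row 303, camera lens visible below. I'll work out the tilt from the flange rows.

```bash
python3 - <<'E'
from vis import *
np.set_printoptions(precision=1,suppress=True)
W=dict(np.load("pics/f1wrist.npz"));S=dict(np.load("pics/f1scene.npz"))
h=cv2.cvtColor(W["pixels"],cv2.COLOR_RGB2HSV);m=cv2.inRange(h,np.array((95,90,20)),np.array((128,255,255)))
for y in range(230,326,4):
    x=np.where(m[y,260:400])[0]; print(y,x.min()+260,x.max()+260,end="; ") if len(x) else None
print()
def px(c,X):
    v=np.linalg.inv(c["world_from_camera"])@[*X,1];return np.array([c["fx"]*v[0]/v[2]+c["cx"],c["fy"]*v[1]/v[2]+c["cy"]])
tcp=np.array([.4532,.2192,.3581]);u=np.array([-.989,-.149,0]);v=np.array([-.149,.989,0])
for th in range(20,46,5):
    t=np.radians(th);a=np.sin(t)*u+np.cos(t)*np.array([0,0,1]);b=np.cos(t)*u-np.sin(t)*np.array([0,0,1]);P=tcp-[0,0,.009]
    o=P-.037*a
    def ex(hh,c):
        q=np.array([px(c,o+hh*a+.025*(np.cos(k)*b+np.sin(k)*v)) for k in np.linspace(0,6.28,90)]);return q[:,0].min(),q[q[:,0].argmin(),1],q[:,0].max(),q[q[:,0].argmax(),1],q[:,1].min(),q[:,1].max()
    print(th,"wrist low",np.array(ex(.007,W)),"top",np.array(ex(.040,W)),"scene top",px(S,o+.037*a),"low",px(S,o+.0095*a))
hs=cv2.cvtColor(S["pixels"],cv2.COLOR_RGB2HSV);ms=cv2.inRange(hs,np.array((95,90,20)),np.array((128,255,255)))[130:165,395:430]
n,l,st,ce=cv2.connectedComponentsWithStats(ms)
for i in range(1,n): print(st[i]+[395,130,0,0,0],ce[i]+[395,130])
E
```

```text
230 305 350; 234 298 358; 238 291 363; 242 288 366; 246 286 369; 250 283 372; 254 283 372; 258 282 373; 262 281 373; 266 282 373; 270 283 371; 274 285 370; 278 287 367; 282 285 370; 286 282 373; 290 264 378; 294 276 379; 298 276 379; 302 275 380; 306 275 380; 310 276 380; 314 276 378; 318 277 378; 322 283 372; 
20 wrist low [273.3 256.9 367.1 259.3 223.1 293.8] top [265.  303.9 373.5 306.3 268.4 341.7] scene top [408.1 141.4] low [409.4 152.6]
25 wrist low [272.8 253.6 367.5 255.9 221.6 287.9] top [265.  304.7 373.4 306.9 272.6 338.3] scene top [408.1 141.4] low [410.1 152.7]
30 wrist low [272.2 250.5 367.9 252.7 220.6 282.1] top [265.  305.5 373.4 305.4 277.1 334.7] scene top [408.1 141.4] low [410.7 152.6]
35 wrist low [271.6 247.8 368.4 247.8 220.2 276.4] top [265.  306.3 373.4 306.2 281.9 331. ] scene top [408.1 141.4] low [411.3 152.5]
40 wrist low [270.9 245.4 368.9 245.4 220.5 270.8] top [265.1 307.1 373.4 307.  286.9 327.2] scene top [408.1 141.4] low [411.9 152.3]
45 wrist low [270.2 243.4 369.5 243.4 221.5 265.4] top [265.1 307.9 373.4 307.8 292.2 323.2] scene top [408.1 141.4] low [412.4 152. ]
[418 133   1   1   1] [418. 133.]
[421 133   1   1   1] [421. 133.]
[404 137  17   8  72] [412.2 141. ]
[403 150  19   7  41] [411.9 153.6]
```

```bash
python3 - <<'E'
from vis import *
from station import r
np.set_printoptions(precision=1,suppress=True)
W=r.capture("wrist");s=r.sense();np.savez("pics/f2wrist.npz",**W);print(s["tcp_pos"])
I=W["pixels"].astype(int)
for x in (312,327,342): print(x,[(y,*I[y,x].tolist()) for y in range(218,340,3)])
cv2.imwrite("pics/f2.png",cv2.resize(W["pixels"][210:345,255:400,::-1],None,fx=4,fy=4,interpolation=cv2.INTER_CUBIC))
E
```

```text
[0.5 0.2 0.4]
312 [(218, 180, 183, 176), (221, 175, 181, 171), (224, 170, 175, 167), (227, 56, 62, 70), (230, 25, 37, 56), (233, 27, 39, 59), (236, 24, 33, 55), (239, 25, 32, 55), (242, 23, 30, 53), (245, 47, 51, 64), (248, 70, 73, 73), (251, 72, 74, 76), (254, 74, 76, 75), (257, 71, 73, 75), (260, 72, 73, 74), (263, 70, 70, 72), (266, 72, 74, 77), (269, 25, 37, 54), (272, 22, 34, 52), (275, 25, 35, 57), (278, 28, 39, 57), (281, 21, 32, 52), (284, 23, 36, 55), (287, 25, 35, 56), (290, 22, 36, 54), (293, 18, 34, 55), (296, 27, 38, 58), (299, 27, 38, 56), (302, 23, 34, 55), (305, 18, 21, 27), (308, 17, 16, 13), (311, 15, 19, 21), (314, 19, 15, 22), (317, 19, 19, 27), (320, 16, 31, 51), (323, 17, 34, 53), (326, 23, 31, 54), (329, 19, 26, 49), (332, 32, 35, 36), (335, 37, 36, 35), (338, 37, 40, 42)]
327 [(218, 178, 183, 175), (221, 178, 183, 174), (224, 98, 101, 100), (227, 31, 39, 59), (230, 23, 34, 53), (233, 16, 31, 52), (236, 23, 36, 54), (239, 25, 38, 55), (242, 33, 44, 57), (245, 76, 76, 78), (248, 75, 76, 77), (251, 73, 72, 74), (254, 72, 76, 76), (257, 75, 78, 80), (260, 76, 79, 
[... 591 characters left out ...]
30, 25, 37, 54), (233, 20, 35, 56), (236, 28, 39, 61), (239, 29, 41, 58), (242, 21, 31, 55), (245, 48, 53, 65), (248, 74, 74, 75), (251, 74, 77, 79), (254, 74, 75, 76), (257, 73, 73, 75), (260, 70, 73, 74), (263, 72, 74, 74), (266, 75, 76, 76), (269, 19, 35, 50), (272, 24, 36, 55), (275, 12, 30, 53), (278, 24, 36, 55), (281, 29, 38, 57), (284, 30, 40, 58), (287, 25, 36, 55), (290, 20, 31, 54), (293, 17, 30, 55), (296, 22, 36, 53), (299, 23, 31, 57), (302, 26, 39, 57), (305, 20, 17, 18), (308, 16, 21, 19), (311, 15, 17, 21), (314, 19, 26, 22), (317, 20, 14, 17), (320, 21, 37, 56), (323, 26, 37, 56), (326, 15, 30, 53), (329, 25, 37, 58), (332, 29, 28, 29), (335, 36, 36, 35), (338, 42, 42, 45)]
```

View pics/f2.png

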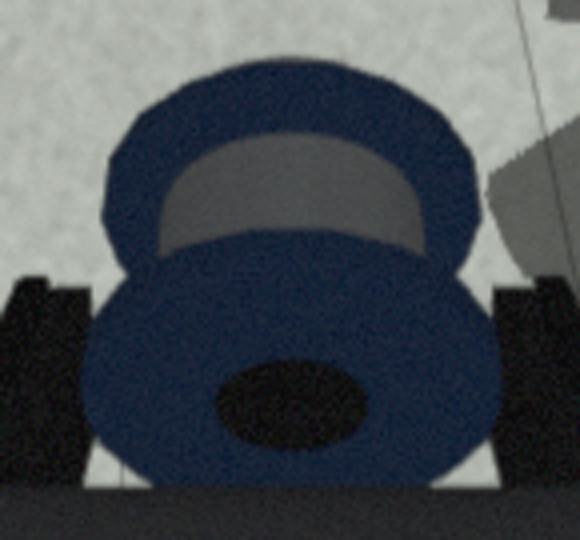

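The bore's ellipse ratio (152×92 px in the crop) gives about 25° of tilt. That is inside the 12° limit but marginal, so I'll go back to the seat ring and tip it about 10° more.

Emit:
servo_tool(targets=[[0.15, -0.9, 0, 0, 40], [0.3, -2.0, 0, 0, 40], [0.5, -3.1, 0, 0, 40], [0.7, -4.2, 0, 0, 40], [0.9, -5.3, 0, 0, 40]])

```text
time_s: 11.22
tcp_pos: [0.4816, 0.0543, 0.3598]
ee_rot: [[0.989, 0.147, -0.002], [0.147, -0.989, -0.001], [-0.002, 0.0, -1.0]]
wrist_force: [0.8, 0.0, -0.3]
gripper_width: 0.562
gripper_force: 30.0
```

Emit:
servo_tool(targets=[[0.2, -1.1, 0, 0, 40], [0.4, -2.2, 0, 0, 40], [0.6, -3.3, 0, 0, 40], [0.75, -4.4, 0, 0, 40], [0.9, -5.5, 0, 0, 40]])

```text
time_s: 11.63
tcp_pos: [0.5081, -0.1107, 0.3598]
ee_rot: [[0.989, 0.147, -0.002], [0.147, -0.989, -0.0], [-0.002, -0.0, -1.0]]
wrist_force: [1.2, 0.1, -0.1]
gripper_width: 0.557
gripper_force: 30.0
```

Emit:
servo_tool(targets=[[0.2, -1.1, -0.4, 0, 40], [0.4, -2.2, -1.2, 0, 40], [0.45, -2.5, -2.2, 0, 40], [0.45, -2.5, -3.2, 0, 40], [0.45, -2.5, -4.2, 0, 40]])

```text
time_s: 12.05
tcp_pos: [0.5213, -0.1851, 0.2323]
ee_rot: [[0.99, 0.144, -0.002], [0.144, -0.99, 0.0], [-0.002, -0.001, -1.0]]
wrist_force: [1.3, -0.1, -1.2]
gripper_width: 0.557
gripper_force: 30.0
```

Emit:
servo_tool(targets=[[0, 0, -0.9, 0, 40], [0, 0, -1.8, 0, 40], [0, 0, -2.7, 0, 40], [0, 0, -3.1, 0, 40], [0, 0, -3.4, 0, 40]])

```text
time_s: 12.47
tcp_pos: [0.5206, -0.1838, 0.1297]
ee_rot: [[0.989, 0.146, -0.006], [0.146, -0.989, 0.0], [-0.005, -0.001, -1.0]]
wrist_force: [0.9, 0.3, -0.3]
gripper_width: 0.561
gripper_force: 30.0
```

```bash
python3 - <<'E'
from vis import *
from station import r
W=r.capture("wrist");W=r.capture("wrist");s=r.sense();np.savez("pics/g1.npz",**W);print(s["tcp_pos"])
cv2.imwrite("pics/g1.png",cv2.resize(W["pixels"][170:345,230:430,::-1],None,fx=3,fy=3,interpolation=cv2.INTER_CUBIC))
E
```

```text
[ 0.52144883 -0.18349203  0.13049326]
```

View pics/g1.png

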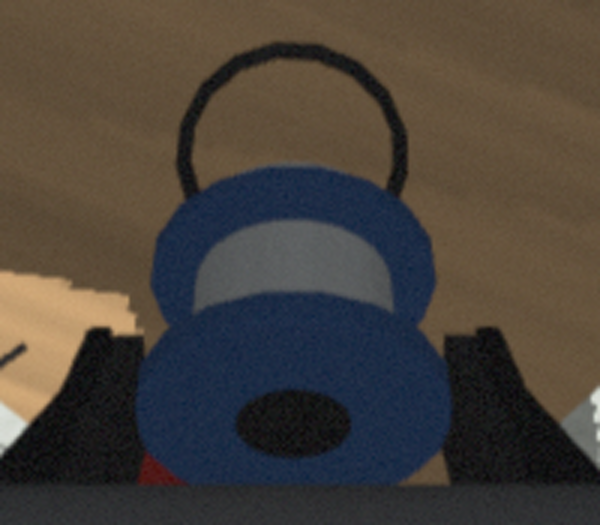

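The bore ratio is still 0.61 (25°), about 25 mm above the ring at crop (293,120). By geometry the foot edge had ridden up onto the ring, so I'll re-enter about 10 mm further back and slightly lower, then pull again.

Emit:
servo_tool(targets=[[0.35, 0.05, 0, 0, 40], [0.35, 0.05, -0.4, 0, 40], [0.35, 0.05, -0.7, 0, 40], [0.35, 0.05, -0.88, 0, 40], [0.35, 0.05, -0.88, 0, 40]])

```text
time_s: 12.98
tcp_pos: [0.5333, -0.1812, 0.1047]
ee_rot: [[0.989, 0.148, -0.002], [0.148, -0.989, 0.0], [-0.002, -0.0, -1.0]]
wrist_force: [0.3, 0.5, -1.9]
gripper_width: 0.558
gripper_force: 30.0
```

Emit:
servo_tool(targets=[[-0.07, -0.01, 0, 0, 40], [-0.14, -0.02, 0, 0, 40], [-0.2, -0.03, 0, 0, 40], [-0.27, -0.04, 0, 0, 40], [-0.27, -0.04, 0, 0, 40]])

```text
time_s: 13.4
tcp_pos: [0.5251, -0.1825, 0.1058]
ee_rot: [[0.989, 0.148, 0.0], [0.148, -0.989, 0.0], [0.0, -0.0, -1.0]]
wrist_force: [0.0, -0.1, -0.9]
gripper_width: 0.564
gripper_force: 30.0
```

```bash
cat >>vis.py <<'E'
def hole(W):
    b=cv2.GaussianBlur(W["pixels"],(5,5),0)[:,:,2];m=np.zeros((480,640),np.uint8);m[285:331,300:356]=(b[285:331,300:356]<36)
    n,l,s,ce=cv2.connectedComponentsWithStats(m);i=l[312,328];return s[i],ce[i],s[i][3]/s[i][2]
E
python3 - <<'E'
from vis import *
from station import r
for f in("f2wrist","g1"): print(f,hole(dict(np.load(f"pics/{f}.npz"))))
W=r.capture("wrist");s=r.sense();print(s["tcp_pos"],s["wrist_force"],hole(W));np.savez("pics/g2.npz",**W)
E
```

```text
f2wrist (array([309, 300,  38,  23, 685], dtype=int32), array([327.46861314, 310.85255474]), np.float64(0.6052631578947368))
g1 (array([309, 300,  37,  22, 627], dtype=int32), array([327.29665072, 310.8245614 ]), np.float64(0.5945945945945946))
[ 0.52536744 -0.18247083  0.1057952 ] [ 0.08930479  0.1521529  -1.1094261 ] (array([309, 301,  37,  21, 611], dtype=int32), array([327.29787234, 310.89198036]), np.float64(0.5675675675675675))
```

Emit:
servo_tool(targets=[[0, 0, -0.06, 0, 40], [-0.05, -0.01, -0.06, 0, 40], [-0.1, -0.015, -0.06, 0, 40], [-0.15, -0.02, -0.06, 0, 40], [-0.15, -0.02, -0.06, 0, 40]])

```text
time_s: 13.87
tcp_pos: [0.5224, -0.1831, 0.1043]
ee_rot: [[0.989, 0.149, 0.004], [0.149, -0.989, -0.0], [0.004, 0.001, -1.0]]
wrist_force: [2.5, 0.3, -0.1]
gripper_width: 0.56
gripper_force: 30.0
```

Emit:
servo_tool(targets=[[-0.05, -0.01, 0, 0, 40], [-0.1, -0.015, 0, 0, 40], [-0.15, -0.02, 0, 0, 40], [-0.2, -0.03, 0, 0, 40], [-0.2, -0.03, 0, 0, 40]])

```text
time_s: 14.28
tcp_pos: [0.5151, -0.184, 0.1038]
ee_rot: [[0.989, 0.149, 0.001], [0.149, -0.989, -0.0], [0.001, 0.0, -1.0]]
wrist_force: [4.0, -0.3, 0.5]
gripper_width: 0.556
gripper_force: 30.0
```

```bash
python3 - <<'E'
from vis import *
from station import r
W=r.capture("wrist");s=r.sense();print(s["tcp_pos"],s["wrist_force"],hole(W));np.savez("pics/g3.npz",**W)
E
```

```text
[ 0.51513577 -0.18403297  0.10385365] [3.45989121 0.44497066 1.49582561] (array([309, 305,  37,  12, 368], dtype=int32), array([327.25543478, 310.47554348]), np.float64(0.32432432432432434))
```

The bore ratio of 0.32 means about 43°, a bit too far. I'll take back about 7° by nudging the underside against the far side of the ring.

Emit:
servo_tool(targets=[[0, 0, 0.05, 0, 40], [0.4, 0.06, 0.05, 0, 40], [0.8, 0.12, 0.05, 0, 40], [1.1, 0.165, 0.05, 0, 40], [1.2, 0.18, 0.05, 0, 40]])

```text
time_s: 14.75
tcp_pos: [0.5495, -0.1785, 0.1041]
ee_rot: [[0.989, 0.149, -0.006], [0.149, -0.989, 0.0], [-0.006, -0.001, -1.0]]
wrist_force: [-2.6, -1.2, 2.5]
gripper_width: 0.56
gripper_force: 30.0
```

Emit:
servo_tool(targets=[[0.02, 0, 0, 0, 40], [0.04, 0.005, 0, 0, 40], [0.06, 0.01, 0, 0, 40], [0.08, 0.01, 0, 0, 40], [0.08, 0.01, 0, 0, 40]])

```text
time_s: 15.17
tcp_pos: [0.5532, -0.1782, 0.1052]
ee_rot: [[0.989, 0.148, -0.0], [0.148, -0.989, 0.0], [-0.0, -0.0, -1.0]]
wrist_force: [-1.7, -0.6, 0.6]
gripper_width: 0.556
gripper_force: 30.0
```

```bash
python3 - <<'E'
from vis import *
from station import r
W=r.capture("wrist");s=r.sense();print(s["tcp_pos"],s["wrist_force"],hole(W));np.savez("pics/g4.npz",**W)
E
```

```text
[ 0.55332517 -0.17819494  0.10522014] [-2.72181692 -0.19622181  1.03250854] (array([309, 299,  37,  25, 713], dtype=int32), array([327.30995792, 310.85553997]), np.float64(0.6756756756756757))
```

That overshot, to about 20°. The earlier pull showed roughly 2° per mm, so 35–36° should come at x ≈ 0.5185.

Emit:
servo_tool(targets=[[-0.3, -0.045, -0.04, 0, 40], [-0.6, -0.09, -0.04, 0, 40], [-0.85, -0.13, -0.04, 0, 40], [-0.95, -0.14, -0.04, 0, 40], [-1.0, -0.15, -0.04, 0, 40]])

```text
time_s: 15.63
tcp_pos: [0.5248, -0.1828, 0.1051]
ee_rot: [[0.989, 0.149, 0.005], [0.149, -0.989, -0.0], [0.005, 0.001, -1.0]]
wrist_force: [4.2, 1.4, 1.7]
gripper_width: 0.563
gripper_force: 30.0
```

Emit:
servo_tool(targets=[[-0.04, -0.005, 0, 0, 40], [-0.08, -0.01, 0, 0, 40], [-0.12, -0.02, 0, 0, 40], [-0.15, -0.025, 0, 0, 40], [-0.15, -0.025, 0, 0, 40]])

```text
time_s: 16.05
tcp_pos: [0.5196, -0.1836, 0.1046]
ee_rot: [[0.989, 0.149, 0.002], [0.149, -0.989, -0.0], [0.002, 0.001, -1.0]]
wrist_force: [3.5, 0.9, 5.4]
gripper_width: 0.559
gripper_force: 30.0
```

```bash
python3 - <<'E'
from vis import *
from station import r
W=r.capture("wrist");s=r.sense();print(s["tcp_pos"],s["wrist_force"],hole(W));np.savez("pics/g5.npz",**W)
E
```

```text
[ 0.51960091 -0.18360514  0.10456132] [3.59985903 2.21981171 5.64716891] (array([309, 305,  37,  11, 324], dtype=int32), array([327.32098765, 310.0154321 ]), np.float64(0.2972972972972973))
```

```bash
python3 - <<'E'
from vis import *
np.set_printoptions(precision=1,suppress=True)
def px(c,X):
    v=np.linalg.inv(c["world_from_camera"])@[*X,1];return np.array([c["fx"]*v[0]/v[2]+c["cx"],c["fy"]*v[1]/v[2]+c["cy"]])
u=np.array([-.989,-.149,0]);z=np.array([0,0,1.])
for f,tcp in(("f2wrist",[.4532,.2192,.3581]),("g3",[.5151,-.184,.1038]),("g4",[.5532,-.1782,.1052]),("g5",[.5196,-.1836,.1046])):
    W=dict(np.load(f"pics/{f}.npz"));I=cv2.GaussianBlur(W["pixels"],(3,3),0).astype(int)
    col=I[:,324:331].mean(1);d=(col[:,2]-col[:,0])>16  # blue rows
    e=np.where(np.diff(d[150:340].astype(int)))[0]+151;print(f,"blue edges",e,hole(W)[2])
    for th in (20,25,35,40,45):
        t=np.radians(th);a=np.sin(t)*u+np.cos(t)*z;b=np.cos(t)*u-np.sin(t)*z;P=np.array(tcp)-[0,0,.009];o=P-.037*a
        up=lambda h,R:px(W,o+h*a-R*b)[1]
        lo=lambda h,R:px(W,o+h*a+R*b)[1]
        print(th,"lowflange up %.1f/%.1f barrel@12 %.1f topflange up %.1f/%.1f hole %.1f-%.1f"%(up(.007,.025),up(.012,.025),up(.012,.017),up(.034,.025),up(.040,.025),up(.04,.009),lo(.04,.009)))
E
```

```text
f2wrist blue edges [226 243 267 300 322 332] 0.6052631578947368
20 lowflange up 223.6/229.6 barrel@12 242.6 topflange up 259.5/268.8 hole 295.2-321.3
25 lowflange up 222.1/228.9 barrel@12 241.2 topflange up 262.5/272.9 hole 296.9-320.3
35 lowflange up 220.8/229.1 barrel@12 239.7 topflange up 269.9/282.2 hole 300.6-318.0
40 lowflange up 221.1/230.2 barrel@12 239.7 topflange up 274.1/287.3 hole 302.4-316.7
45 lowflange up 222.0/231.9 barrel@12 240.1 topflange up 278.7/292.6 hole 304.3-315.3
g3 blue edges [223 241 277 304 318 326] 0.32432432432432434
20 lowflange up 223.2/229.2 barrel@12 242.3 topflange up 258.9/268.2 hole 294.8-321.2
25 lowflange up 221.7/228.4 barrel@12 240.8 topflange up 261.9/272.3 hole 296.5-320.2
35 lowflange up 220.3/228.6 barrel@12 239.3 topflange up 269.2/281.6 hole 300.2-317.9
40 lowflange up 220.5/229.6 barrel@12 239.2 topflange up 273.4/286.6 hole 302.1-316.6
45 lowflange up 221.4/231.2 barrel@12 239.6 topflange up 278.0/291.9 hole 304.0-315.2
g4 blue edges [228 245 264 299 324 332] 0.6756756756756757
20 lowflange up 223.4/229.3 barrel@12 242.4 topflange up 
[... 161 characters left out ...]
pflange up 269.4/281.8 hole 300.4-318.1
40 lowflange up 220.7/229.8 barrel@12 239.4 topflange up 273.7/286.9 hole 302.3-316.8
45 lowflange up 221.6/231.4 barrel@12 239.8 topflange up 278.2/292.2 hole 304.2-315.4
g5 blue edges [223 240 279 305 316 324] 0.2972972972972973
20 lowflange up 223.4/229.3 barrel@12 242.4 topflange up 259.0/268.3 hole 295.0-321.4
25 lowflange up 221.8/228.6 barrel@12 241.0 topflange up 262.0/272.4 hole 296.7-320.4
35 lowflange up 220.4/228.7 barrel@12 239.4 topflange up 269.3/281.7 hole 300.3-318.1
40 lowflange up 220.6/229.7 barrel@12 239.3 topflange up 273.6/286.8 hole 302.2-316.8
45 lowflange up 221.5/231.3 barrel@12 239.7 topflange up 278.1/292.0 hole 304.1-315.4
```

Combined flange and bore edges put it near 45° now, and 21–22° at the far-wall stop (x = 0.553). So I'll push to about x = 0.544 and read again.

Emit:
servo_tool(targets=[[0.1, 0.01, 0.02, 0, 40], [0.4, 0.06, 0.02, 0, 40], [0.7, 0.105, 0.02, 0, 40], [0.8, 0.12, 0.02, 0, 40], [0.8, 0.12, 0.02, 0, 40]])

```text
time_s: 16.52
tcp_pos: [0.5418, -0.1798, 0.1033]
ee_rot: [[0.989, 0.148, -0.005], [0.148, -0.989, 0.0], [-0.005, -0.001, -1.0]]
wrist_force: [-2.8, 0.4, 2.7]
gripper_width: 0.563
gripper_force: 30.0
```

```bash
cat >>vis.py <<'E'
def tilt(W):
    col=cv2.GaussianBlur(W["pixels"],(3,3),0).astype(int)[:,324:331].mean(1);d=(col[:,2]-col[:,0])>16
    e=np.where(np.diff(d[150:340].astype(int)))[0]+151
    return e,np.interp(e[2]-e[1],[16.8,21.2,30,34.3,38.4],[20,25,35,40,45]),np.interp(-(e[4]-e[3]),[-26.4,-23.6,-17.7,-14.5,-11.2],[20,25,35,40,45])
E
cat >look.py <<'E'
from vis import *
from station import r
import sys
W=r.capture("wrist");s=r.sense();print(s["tcp_pos"],s["wrist_force"],s["gripper_force"],hole(W)[2],tilt(W));np.savez(f"pics/{sys.argv[1]}.npz",**W)
E
python3 look.py g6
```

```text
[ 0.54157071 -0.17977481  0.10336324] [-2.05297548  0.10539606  2.18884451] 30.000413060188293 0.5945945945945946 (array([225, 243, 266, 300, 322, 332]), np.float64(27.045454545454547), np.float64(27.71186440677966))
```

Emit:
servo_tool(targets=[[-0.1, -0.015, 0, 0, 40], [-0.2, -0.03, 0, 0, 40], [-0.3, -0.045, 0, 0, 40], [-0.4, -0.06, 0, 0, 40], [-0.4, -0.06, 0, 0, 40]])

```text
time_s: 16.98
tcp_pos: [0.5302, -0.1817, 0.1045]
ee_rot: [[0.989, 0.148, -0.0], [0.148, -0.989, 0.0], [-0.0, -0.0, -1.0]]
wrist_force: [0.9, 0.3, -0.7]
gripper_width: 0.556
gripper_force: 30.0
```

```bash
python3 look.py g7
```

```text
[ 0.53059157 -0.18171286  0.10457609] [-0.45224817  1.01548184 -0.89501999] 29.999760389328003 0.5405405405405406 (array([224, 242, 269, 301, 321, 332]), np.float64(31.59090909090909), np.float64(31.10169491525424))
```

Emit:
servo_tool(targets=[[-0.05, -0.01, 0, 0, 40], [-0.1, -0.015, 0, 0, 40], [-0.15, -0.02, 0, 0, 40], [-0.15, -0.02, 0, 0, 40], [-0.15, -0.02, 0, 0, 40]])

```text
time_s: 17.45
tcp_pos: [0.5274, -0.1823, 0.105]
ee_rot: [[0.989, 0.149, 0.002], [0.149, -0.989, -0.0], [0.002, 0.001, -1.0]]
wrist_force: [2.8, 0.1, -0.8]
gripper_width: 0.563
gripper_force: 30.0
```

```bash
python3 look.py g8
```

```text
[ 0.52734095 -0.18227757  0.10494159] [ 1.31198958  0.72073351 -1.2316941 ] 29.9998077750206 0.4864864864864865 (array([224, 242, 271, 302, 321, 332]), np.float64(33.86363636363636), np.float64(32.79661016949152))
```

About 33.5°, close enough. Now lift and carry it to the focus point.

Emit:
servo_tool(targets=[[0, 0, 0.3, 0, 40], [0, 0, 1, 0, 40], [0, 0, 2, 0, 40], [0, 0, 3, 0, 40], [0, 0, 4, 0, 40]])

```text
time_s: 17.92
tcp_pos: [0.525, -0.1823, 0.2259]
ee_rot: [[0.989, 0.148, -0.003], [0.148, -0.989, 0.0], [-0.003, -0.001, -1.0]]
wrist_force: [-0.5, 0.1, -1.8]
gripper_width: 0.556
gripper_force: 30.0
```

Emit:
servo_tool(targets=[[0, 0, 1, 0, 40], [0, 0, 2, 0, 40], [0, 0, 3, 0, 40], [0, 0.3, 4, 0, 40], [-0.1, 0.9, 4.5, 0, 40]])

```text
time_s: 18.33
tcp_pos: [0.5234, -0.1565, 0.3638]
ee_rot: [[0.989, 0.146, 0.004], [0.146, -0.989, -0.002], [0.003, 0.002, -1.0]]
wrist_force: [-0.4, -0.8, -0.2]
gripper_width: 0.559
gripper_force: 30.0
```

Emit:
servo_tool(targets=[[-0.2, 1, 0, 0, 40], [-0.4, 2, 0, 0, 40], [-0.6, 3.1, 0, 0, 40], [-0.8, 4.2, 0, 0, 40], [-1, 5.3, 0, 0, 40]])

```text
time_s: 18.75
tcp_pos: [0.4916, 0.0046, 0.3598]
ee_rot: [[0.989, 0.148, -0.002], [0.148, -0.989, -0.0], [-0.002, 0.0, -1.0]]
wrist_force: [-0.0, -0.1, -1.7]
gripper_width: 0.558
gripper_force: 30.0
```

Emit:
servo_tool(targets=[[-0.2, 1.1, 0, 0, 40], [-0.4, 2.2, 0, 0, 40], [-0.6, 3.3, 0, 0, 40], [-0.8, 4.4, 0, 0, 40], [-1, 5.4, 0, 0, 40]])

```text
time_s: 19.17
tcp_pos: [0.4618, 0.1667, 0.3598]
ee_rot: [[0.989, 0.149, -0.002], [0.149, -0.989, -0.001], [-0.002, 0.001, -1.0]]
wrist_force: [1.2, -0.7, -1.3]
gripper_width: 0.562
gripper_force: 30.0
```

Emit:
servo_tool(targets=[[-0.15, 0.8, 0, 0, 40], [-0.32, 1.7, 0, 0, 40], [-0.32, 1.73, 0, 0, 40], [-0.32, 1.73, -0.5, 0, 40], [-0.32, 1.73, -0.8, 0, 40]])

```text
time_s: 19.58
tcp_pos: [0.4527, 0.2173, 0.3347]
ee_rot: [[0.989, 0.149, -0.002], [0.149, -0.989, -0.001], [-0.003, 0.001, -1.0]]
wrist_force: [-0.7, 0.0, -2.3]
gripper_width: 0.56
gripper_force: 30.0
```

```bash
python3 look.py g9
```

```text
[0.45199525 0.21647861 0.33252576] [-0.6105027  -0.49706803 -2.54555113] 29.999593198299408 0.5526315789473685 (array([224, 242, 269, 301, 322, 332]), np.float64(31.59090909090909), np.float64(29.406779661016948))
```

Emit:
servo_tool(targets=[[0.08, 0, -0.6, 0, 40], [0.08, 0, -1.2, 0, 40], [0.08, 0, -1.8, 0, 40], [0.08, 0, -2.1, 0, 40], [0.08, 0, -2.25, 0, 40]])

```text
time_s: 20.05
tcp_pos: [0.4556, 0.2164, 0.2667]
ee_rot: [[0.989, 0.148, -0.003], [0.148, -0.989, -0.002], [-0.003, 0.002, -1.0]]
wrist_force: [-0.2, -0.5, -2.2]
gripper_width: 0.561
gripper_force: 30.0
```

Emit:
servo_tool(targets=[[0, 0, 0, 0, 40], [0, 0, 0, 0, 40], [0, 0, 0, 0, 40], [0, 0, 0, 0, 40], [0, 0, 0, 0, 40]])

```text
time_s: 20.47
tcp_pos: [0.4565, 0.2178, 0.2688]
ee_rot: [[0.989, 0.149, 0.001], [0.149, -0.989, 0.001], [0.001, -0.001, -1.0]]
wrist_force: [-0.2, 1.7, -1.4]
gripper_width: 0.56
gripper_force: 30.0
```

```bash
python3 look.py g10; python3 - <<'E'
from vis import *
from station import r
S=r.capture("scene");W=dict(np.load("pics/g10.npz"))
h=cv2.cvtColor(S["pixels"],cv2.COLOR_RGB2HSV);m=cv2.inRange(h,np.array((95,90,20)),np.array((128,255,255)))[160:230,370:450]
n,l,st,ce=cv2.connectedComponentsWithStats(m)
for i in range(1,n):
    if st[i,4]>15: print(st[i],ce[i]+[370,160],plane(S,ce[i]+[370,160],.23))
u=np.array([-.989,-.149,0]);t=np.radians(32);a=np.sin(t)*u+np.array([0,0,np.cos(t)]);tcp=r.sense()["tcp_pos"];o=tcp-[0,0,.009]-.037*a
F=np.array([.4756,.2208,.227]);print("origin est",o,o-F)
def px(c,X):
    v=np.linalg.inv(c["world_from_camera"])@[*X,1];return np.array([c["fx"]*v[0]/v[2]+c["cx"],c["fy"]*v[1]/v[2]+c["cy"]])
print("pred low flange",px(S,o+.0095*a),"top",px(S,o+.037*a))
A=cv2.resize(S["pixels"][130:250,350:475,::-1],(500,480));B=cv2.resize(W["pixels"][:,170:490,::-1],(300,450))
cv2.imwrite("pics/fin.png",np.hstack([A,np.vstack([B,np.zeros((30,300,3),np.uint8)])]))
E
```

```text
[0.45642512 0.21780937 0.26868039] [-0.83549485 -0.17343539 -0.88722441] 29.99984622001648 0.5526315789473685 (array([224, 242, 269, 301, 322, 332]), np.float64(31.59090909090909), np.float64(29.406779661016948))
[30 10 17  8 70] [408.42857143 173.75714286] [0.41868283 0.2553165  0.23      ]
[30 22 18  7 42] [409.02380952 185.52380952] [0.46728084 0.2279386  0.23      ]
origin est [0.47574625 0.22068064 0.22813067] [ 0.00014625 -0.00011936  0.00113067]
pred low flange [407.23507477 184.83569235] top [404.45605139 174.19725281]
```

View pics/fin.png

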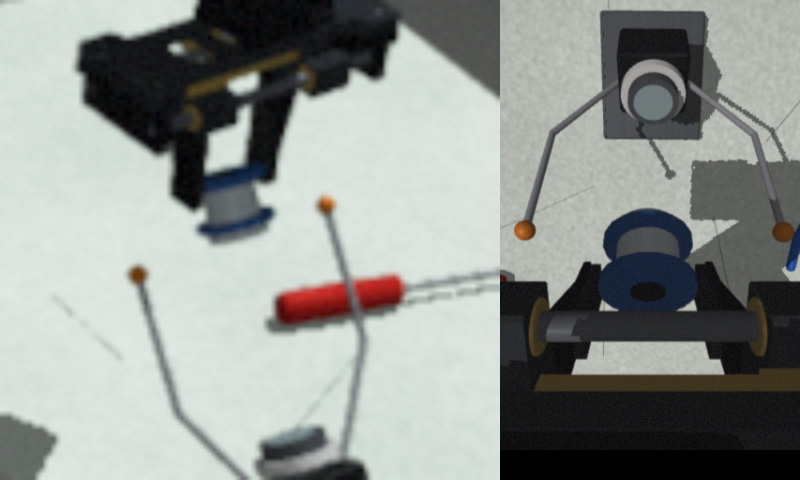

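Final view: the spool's underside (crop ~(237,235)) sits midway between the balls at (138,274) and (326,205). It is tilted about 31° along the line of sight, gripped and steady, so I'll hand it in.

```bash
python3 -c "
from station import r
print(r.finish_job())"
```

```text
the job is handed in; nothing more can be done
None
```

I handed the job in: I turned the wheel about 7 rad clockwise with the spool seated, and the spool is now gripped and still at the focus point, about 1 mm off by my estimate and 4–5° from the line of sight; the judge's verdict was not shown.

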